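Wedge the rocking walnut box

ROBOT

A 6-joint arm with a two-finger parallel gripper is mounted at the origin on the work surface; the furniture and walls round the work are solid. World frame = base frame: x ahead of the robot, y to its left, z up, the work surface at z = 0. Lengths are in mm, angles in rad, forces in N, time in s.
With the tool pointing down it reaches from about 350 to 975 mm from the base axis. Payload 7.1 kg.
Tool frame: the origin (TCP) lies midway between the tips of the shut fingers; the grasp point (between the pads) lies 19 mm behind it; z points along the fingers, y is the line along which they close (so a half turn about z gives the same grasp; the last joint's range is limited). The gripper opens to 88 mm and grips with 3 to 60 N. Pads are 20 mm wide; open, the fingers measure 115 mm over their backs; the gripper's body (75 mm by 178 mm) begins 61 mm behind the grasp point.
Start: joints at [-1.166, 0.423, 1.63, -0, 1.089, -0.019], TCP at [257.032, -569.684, 222.675] pointing down, gripper open.
Joint ranges: [-3, 3], [-0.9, 2.11], [0.09, 2.58], [-1.31, 4.45], [0.11, 2.69], [-2.54, 2.54]. Speed limits (rad/s): [2.39, 2.39, 3.01, 3.14, 3.14, 3.14].

INTERFACE

Orientations are given as a rotation vector (axis times angle).
In Python, from workcell import ctrl gives the robot as it stands. The module is installed in compiled form; this text tells all that it offers.
- The arm moves only by the tool servo_tool, never from a script. Its argument "increments" is a list of rows, each a list of 7 numbers: the shift along the world's x, y, z in cm, then the turn, a rotation vector about the world's x, y, z in degrees, then the opening, from -1 (shut) to 1 (fully open). A call has 1 to 20 rows; each row is the pose to reach, as a shift and turn from the pose commanded when the call began; what a row does not reach only later rows make up. A row lasts 1/12 s, in which the tool goes at most 41.7 mm and 7.16 degrees, less where a joint would pass 70% of its speed; a pose out of reach is approached as far as the arm can. A call with a gripper value outside its range is refused whole. The fingers move at their own pace and stop on an object; the grip force is fixed at half the most. Time passes only in rows, so rows that repeat a pose let the fingers close. It gives the time, the measured TCP pose, the force, the opening and the grip force at its end, in the units of the state.
- ctrl.get_obs(): the state, without advancing time (a new reading comes with each control period).
- ctrl.get_image(name): name is "scene" or "top"; returns a dict with "image" (420x560x3 uint8, red, green, blue), "fx", "fy", "cx", "cy" (pixels), "k1" (the pictures are not rectified: a ray, as slopes to the right and down, at radius r is drawn at 1 + k1 r^2 times it, then the intrinsics apply), "extrinsics" (4x4, takes a point from camera to world coordinates). Camera axes: x right, y up, looking along -z (the intrinsics and any distortion apply to the point x, -y, -z); pixel columns grow to the right and rows downward; lengths in mm; the calibration is good to about 2 mm. A picture is of the moment at which its call begins. There is no depth.
- ctrl.close_job(): hands the job in; it is judged then, once.
The state is a dict: "t": time; "qpos": joint angles; "qvel": joint speeds; "joint_torque": joint torques, N m; "ee_pos": TCP position; "orientation": TCP orientation; "ft_force": force on the tool from outside, world axes, zero at the start; "moment": the same for the moment, N m; "width": finger opening in mm; "grasp_force": force on a finger pad.
Only numpy, scipy, OpenCV 4.12 (cv2) and the standard library are available. Lean on these libraries where they do the work, as an engineer would, in place of code of your own. Each camera call takes 0.05 s, during which the arm holds its last target. There are 200 camera calls.

TASK

The walnut box rocks because the foot at its front left corner is worn short. With the fingertips, push the beech wedge by its thick end under that foot until the box no longer rocks but still stands level, then press down on the lid over that corner to feel that it is firm. Only push and press: pick nothing up, do not shove the box out of its place, and leave the other things alone.

Things in the scene. Friction and masses are not known exactly. Their poses are not given: they have to be found in the camera images.
- humidor: Closed walnut box, 140 (x) x 194 (y) mm, about 1.3 kg, lid top 89 mm above the desk. Origin amid its four wooden feet, at their underside, 10 mm above the desk; z up, -x its front (clasp), +y its left. Faces at x -64 (lid lip -70) and +66, y -95 and +95 mm (lid 97); underside 14 mm above the desk. Heavier at the back, it rests level on 3 feet with rubber pads that reach the desk.
- worn_foot (a point): Centre of the underside of the front left wooden foot, 10 mm above the desk, at x -52, y +83 mm of the box (the other feet: x -52 or +54, y -83 or +83). Its rubber pad, 15 mm across, is worn and ends 3 to 6.5 mm above the desk; how much is not known. A press of 1 to 3 N on the lid above tips the box onto it; on a wedge that fills the gap it does not sink.
- lid_corner (a point): Where to press for the test (within 40 mm): on top of the lid over the worn foot, at x -45, y +78, z +79 mm of the box, 89 mm above the desk.
- wedge: Loose beech wedge, 110 mm long (x), 34 mm wide (y), 50 g, flat on the desk; origin at the centre of its underside. Thin end (1.5 mm) at +x, upright thick end (13 mm high) at -x, even slope. It lies left of the box, pointing roughly at the worn foot, thin end 13 to 40 mm from the box. It slides with under 1 N; filling the gap the push passes 2 N, and at 4 to 6 N it drags the box along.
- ink_bottle: Blue ink bottle with black cap, 62 mm across, 60 mm high, at the back right; leave alone.
- seal_stamp: Brass seal with turned wooden handle, 27 mm across, 78 mm high, standing on the right; leave alone.
- sealing_wax: Red stick of sealing wax, 11 x 82 x 11 mm, lying on the right; leave alone.
- the_bell: Brass hand bell with black handle, 67 mm across, 95 mm high, back left; leave alone.
- fountain_pen: Green fountain pen, 14 x 132 x 16 mm, lying on the dark folio on the left; leave alone.
Not all that is in view belongs to the job. What is meant by the wedge is not orange or yellow, and is the smaller of those in its own colour.

How it is judged (in metres and radians):
On the way, in this order (a step that is already met when the one before it is completed fails the run):
1. the wedge is pushed under the worn foot (x of worn_foot in the frame of wedge below 0.054 m and y of worn_foot in the frame of wedge between -0.018 and 0.018 m), for 0.2 s.
2. with the fingers pressing on the lid over that corner with more than 4 N, the box stays level within 0.010 rad (contact force between the fingers and humidor above 4 N and horizontal distance between the grasp point and lid_corner below 0.05 m and angle between humidor's own z axis and vertical below 0.01 rad and contact force between wedge and humidor above 1 N), for 0.3 s.
At the end, for the whole second after the job is handed in: the worn foot stands over the wedge, the box is level within 0.007 rad (no foot more than about 0.7 mm off the desk), box and wedge at rest (all of step 1 and angle between humidor's own z axis and vertical below 0.007 rad and linear speed of each of humidor, wedge below 0.01 m/s); the robot touches nothing.
It fails at once if the wedge is lifted off the desk or stood up (height (world z) of wedge above 0.008 m or angle between wedge's own z axis and vertical above 0.15 rad).
It fails at once if the box is lifted (height (world z) of humidor above 0.022 m).
It fails at once if the box is shoved more than 20 mm out of its place (distance of any of humidor, worn_foot from where it was at the start of the episode above 0.02 m).
It fails at once if another thing is moved (distance of any of ink_bottle, seal_stamp, sealing_wax, the_bell, fountain_pen from where it was at the start of the episode above 0.02 m).
It also fails if it takes over 58 s, if anything falls off the work surface, if the arm or the gripper's body presses on something with over 40 N, if the wrist force passes 120 N, or if a joint passes its speed limit or range.

## Working session

There is one attempt and no reset: what is moved stays moved. The work goes in short steps, Python scripts to look and compute and a tool call to move; the robot and the scene stay as the last step left them, time stands still between calls to the robot, and variables do not carry over. Pictures are saved under pics/ and viewed, at most 10 in all, crops included, and the job is handed in when it is done.

Besides the shell and the picture viewer there is one more tool, called after "Request:" as name([rows], argument=value, ...), one row to a line, values as JSON. servo_tool: Moves the arm, as the interface text tells. Its arguments: {"type":"object","properties":{"increments":{"type":"array","items":{"type":"array","items":{"type":"number"}}}},"required":["increments"]}

```bash
mkdir -p pics; cat > h.py <<'E'
import numpy as np, cv2
from workcell import ctrl
def grab(n,fn=None):
    d=ctrl.get_image(n)
    if fn: cv2.imwrite('pics/'+fn,cv2.cvtColor(d['image'],cv2.COLOR_RGB2BGR))
    return d
def ray(d,u,v):
    K=np.array([[d['fx'],0,d['cx']],[0,d['fy'],d['cy']],[0,0,1.]])
    p=cv2.undistortPoints(np.array([[[u,v]]],float),K,np.array([d['k1'],0,0,0.]))[0,0]
    E=np.array(d['extrinsics']); r=E[:3,:3]@np.array([p[0],-p[1],-1]); return E[:3,3],r/np.linalg.norm(r)
def onz(d,u,v,z):
    o,r=ray(d,u,v); return o+r*(z-o[2])/r[2]
def proj(d,P):
    E=np.array(d['extrinsics']); c=E[:3,:3].T@(np.array(P,float)-E[:3,3]); x,y=c[0]/-c[2],-c[1]/-c[2]
    s=1+d['k1']*(x*x+y*y); return d['fx']*x*s+d['cx'],d['fy']*y*s+d['cy']
def tri(d1,p1,d2,p2):
    a,r=ray(d1,*p1); b,s=ray(d2,*p2); t=np.linalg.lstsq(np.c_[r,-s],b-a,rcond=None)[0]
    A=a+r*t[0];B=b+s*t[1]; return (A+B)/2,np.linalg.norm(A-B)
E
python3 - <<'E'
from h import *
for n in('scene','top'):
    d=grab(n,n+'0.png'); print(n,d['fx'],d['k1'],np.round(d['extrinsics'],3).tolist())
print(ctrl.get_obs())
E
```

```text
scene 519.6549189634792 -0.15136687692590248 [[-0.879, 0.344, -0.33, -0.465], [-0.477, -0.646, 0.596, 929.412], [-0.008, 0.682, 0.732, 1141.249], [0.0, 0.0, 0.0, 1.0]]
top 379.7221634010523 -0.04723047632398616 [[-0.006, 0.993, -0.119, 390.898], [-1.0, -0.007, -0.008, 75.258], [-0.009, 0.119, 0.993, 1117.537], [0.0, 0.0, 0.0, 1.0]]
{'t': 0.1, 'qpos': array([-1.16600225e+00,  4.23762297e-01,  1.63061506e+00, -7.19529512e-06,
        1.08858604e+00, -1.89739468e-02]), 'qvel': array([-0.00127794, -0.00200808, -0.0029875 , -0.00085618,  0.00037874,
        0.00091795]), 'joint_torque': array([-8.93617944e-04, -5.45619535e+01, -2.74324250e+01,  6.44968660e-02,
        1.87881757e-02, -9.37972580e-07]), 'ee_pos': array([ 256.83717054, -569.23738433,  221.98017005]), 'orientation': array([-3.07002029e+00, -6.60406148e-01,  4.22436919e-04]), 'ft_force': array([0.58358162, 1.39331688, 0.11936515]), 'moment': array([-0.00332953, -0.03500975,  0.04617684]), 'grasp_force': 0.0, 'width': 87.53552909681282}
```

View pics/scene0.png

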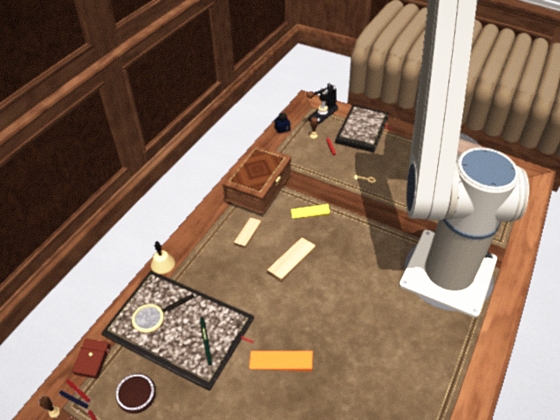

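View pics/top0.png

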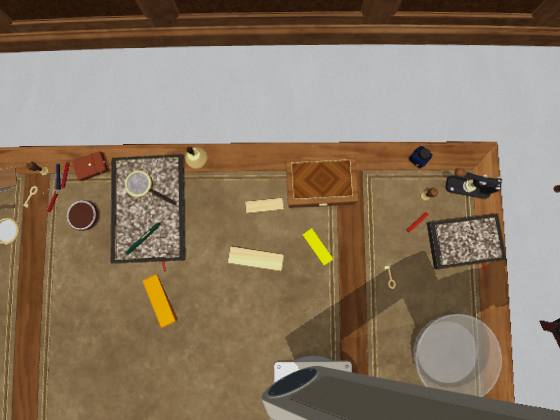

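The small beech wedge is at top (265,205) and scene (248,232). The box is at top (321,182) and scene (257,181). The large beech, yellow and orange ones are decoys. Next I measure both from masks.

```bash
python3 - <<'E'
from h import *
t=grab('top');s=grab('scene')
I=[]
for d,(x0,y0,x1,y1) in((t,(235,145,370,220)),(s,(215,140,305,260))):
    c=cv2.cvtColor(d['image'][y0:y1,x0:x1],cv2.COLOR_RGB2BGR); k=5 if d is t else 4.9
    I.append(cv2.resize(c,(int((x1-x0)*k),int((y1-y0)*k)),interpolation=cv2.INTER_CUBIC))
cv2.imwrite('pics/ct.png',I[0]);cv2.imwrite('pics/cs.png',I[1])
for d,(cx,cy) in((t,(265,205)),(s,(248,232))):
    h=cv2.cvtColor(d['image'],cv2.COLOR_RGB2HSV); print(h[cy,cx],h[cy-20,cx])
    m=cv2.inRange(h,(8,40,150),(35,180,255))
    n,l,st,ce=cv2.connectedComponentsWithStats(m); i=l[cy,cx]; print(st[i],ce[i])
    mm=(l==i).astype(np.uint8); c=max(cv2.findContours(mm,0,1)[0],key=cv2.contourArea)
    print(cv2.boxPoints(cv2.minAreaRect(c)).round(1).tolist())
    print(cv2.approxPolyDP(c,2,True)[:,0].tolist())
E
```

```text
[ 22  86 223] [ 17 102 138]
[245 198  39  16 465] [264.20860215 205.13763441]
[[244.60000610351562, 201.0], [282.70001220703125, 197.1999969482422], [283.8999938964844, 209.3000030517578], [245.8000030517578, 213.10000610351562]]
[[283, 200], [275, 198], [245, 201], [246, 213], [283, 209]]
[ 23  64 254] [ 17 102 140]
[ 196  187  153   72 3022] [267.56485771 224.29053607]
[[184.3000030517578, 230.89999389648438], [327.3999938964844, 169.1999969482422], [349.20001220703125, 219.89999389648438], [206.1999969482422, 281.6000061035156]]
[[348, 217], [330, 210], [330, 207], [335, 210], [339, 208], [330, 207], [323, 201], [318, 202], [315, 198], [305, 197], [286, 187], [282, 189], [301, 195], [317, 202], [317, 205], [280, 192], [283, 196], [274, 201], [274, 208], [270, 209], [269, 214], [259, 217], [248, 213], [247, 218], [241, 220], [246, 221], [244, 225], [236, 228], [227, 221], [235, 211], [240, 211], [235, 209], [196, 258], [201, 253], [214, 255], [212, 253], [217, 252], [219, 247], [221, 249], [219, 246], [222, 244], [225, 249], [235, 254], [240, 249], [242, 251], [243, 249], [232, 243], [245, 245], [256, 229], [258, 231], [251, 242], [256, 245], [253, 249], [260, 245], [272, 244], [280, 249], [284, 248], [278, 246], [282, 242], [280, 240], [285, 237], [282, 235], [287, 228], [294, 225], [290, 225], [294, 218], [330, 212], [337, 219], [339, 217], [343, 220]]
```

View pics/ct.png

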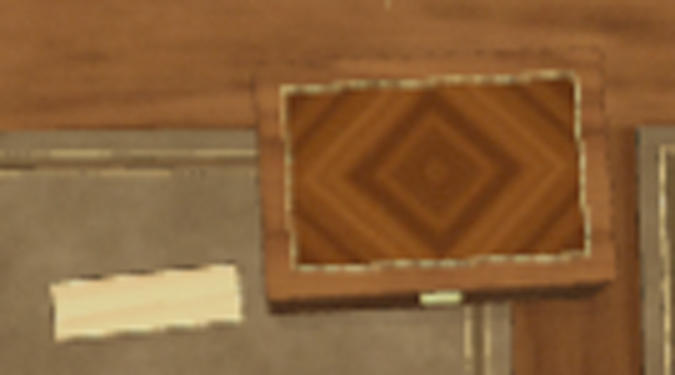

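View pics/cs.png

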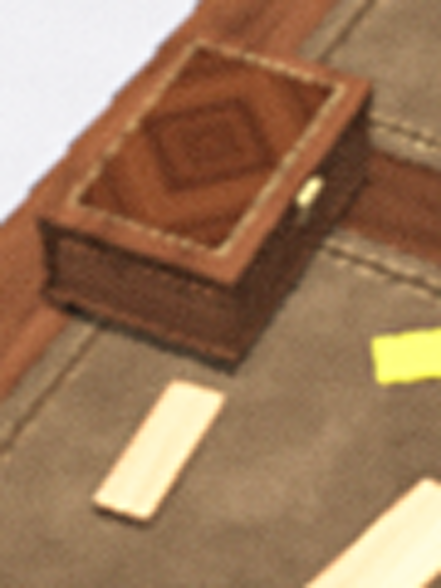

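In the crops (top: 5x, offset 235,145; scene: 4.9x, offset 215,140) the lid inlay corners and wedge corners are clear. The wedge points along -y at the box's left front corner.

```bash
python3 - <<'E'
from h import *
t=grab('top');s=grab('scene')
T=lambda p:(235+(p[0]+.5)/5-.5,145+(p[1]+.5)/5-.5)
S=lambda p:(215+(p[0]+.5)/4.9-.5,140+(p[1]+.5)/4.9-.5)
L={'FL':((297,268),(225,250)),'BL':((283,88),(80,203)),'BR':((575,73),(200,42)),'FR':((588,257),(340,85)),'lidFL':((268,299),(237,285)),'lidFR':((613,280),(372,93)),
'wThinF':((242,318),(226,395)),'wThinB':((238,265),(172,380)),'wThkB':((53,285),(95,500)),'wThkF':((57,340),(150,520))}
P={}
for k,(a,b) in L.items():
    p,e=tri(t,T(a),s,S(b)); z=89 if 'w' not in k else (1.5 if 'Thin' in k else 13); P[k]=p
    print(k,p.round(1),round(e,1),'top@z',onz(t,*T(a),z).round(1)[:2],'scene@z',onz(s,*S(b),z).round(1)[:2])
# box
c=np.mean([(onz(t,*T(L[k][0]),89)+onz(s,*S(L[k][1]),89))/2 for k in('FL','BL','BR','FR')],0)
Q={k:(onz(t,*T(L[k][0]),89)+onz(s,*S(L[k][1]),89))/2 for k in L}
y=(Q['FL']-Q['FR']+Q['BL']-Q['BR'])[:2]; yaw=np.arctan2(-y[0],y[1]); print('inlay centre',c.round(1),'yaw',yaw, 'lidlen',np.linalg.norm(Q['lidFL']-Q['lidFR']))
R=np.array([[np.cos(yaw),-np.sin(yaw)],[np.sin(yaw),np.cos(yaw)]])
for o in ([-52,83],[-70,97],[-64,95],[-45,78]):print(o,(c[:2]+R@np.array(o)).round(1))
E
```

```text
FL [560.6  49.4  91.4] 2.8 top@z [562.3  49.9] scene@z [560.5  47. ]
BL [659.6  55.2  90.2] 7.7 top@z [663.6  56.7] scene@z [656.4  53.5]
BR [ 669.9 -106.5   88.1] 3.0 top@z [ 671.1 -105.7] scene@z [ 667.8 -105.9]
FR [ 567.7 -109.1   91.6] 1.8 top@z [ 567.3 -109.9] scene@z [ 570.  -111.3]
lidFL [544.2  65.2  84.6] 3.6 top@z [545.2  66. ] scene@z [540.2  68.2]
lidFR [ 555.8 -125.9   76.9] 1.2 top@z [ 554.5 -123.3] scene@z [ 549.  -114.1]
wThinF [545.8  80.2   2.8] 2.3 top@z [547.   80.7] scene@z [545.3  78.8]
wThinB [579.6  83.2   1. ] 1.3 top@z [578.9  82.9] scene@z [580.   83.7]
wThkB [565.8 191.9  12.8] 0.1 top@z [565.8 191.9] scene@z [565.7 192.1]
wThkF [532.2 189.   11.4] 2.4 top@z [533.1 189.4] scene@z [530.3 189.7]
inlay centre [614.9 -28.2  89. ] yaw 0.052149339966017366 lidlen 185.99231352313564
[-52, 83] [558.6  52. ]
[-70, 97] [539.9  65. ]
[-64, 95] [546.   63.3]
[-45, 78] [565.9  47.3]
```

Heights and the wedge length (110 mm) check out. The foot is near (559,52) and the wedge axis misses it by about 7 mm towards +x, which I will correct during the push. First I go above the spot behind the thick end with the fingers shut.

Request:
servo_tool([
  [28.8,79.5,0,0,0,73,-1],
  [28.8,79.5,0,0,0,73,-1],
  [28.8,79.5,0,0,0,73,-1],
  [28.8,79.5,0,0,0,73,-1],
  [28.8,79.5,0,0,0,73,-1],
  [28.8,79.5,0,0,0,73,-1],
  [28.8,79.5,0,0,0,73,-1],
  [28.8,79.5,0,0,0,73,-1],
  [28.8,79.5,0,0,0,73,-1],
  [28.8,79.5,0,0,0,73,-1],
  [28.8,79.5,0,0,0,73,-1],
  [28.8,79.5,0,0,0,73,-1],
  [28.8,79.5,0,0,0,73,-1],
  [28.8,79.5,0,0,0,73,-1],
  [28.8,79.5,0,0,0,73,-1],
  [28.8,79.5,0,0,0,73,-1],
  [28.8,79.5,0,0,0,73,-1],
  [28.8,79.5,0,0,0,73,-1],
  [28.8,79.5,0,0,0,73,-1],
  [28.8,79.5,0,0,0,73,-1],
])

```text
t: 1.97
ee_pos: [541.1, 216.1, 222.7]
orientation: [2.075, 2.358, 0.0]
ft_force: [1.5, -0.2, -0.1]
width: 0.7
grasp_force: 0.0
```

Request:
servo_tool([
  [0,0,-4,0,0,0,-1],
  [0,0,-8,0,0,0,-1],
  [0,0,-12,0,0,0,-1],
  [0,0,-16,0,0,0,-1],
  [0,0,-19,0,0,0,-1],
  [0,0,-19,0,0,0,-1],
  [0,0,-19,0,0,0,-1],
])

```text
t: 2.55
ee_pos: [539.8, 213.5, 31.6]
orientation: [-2.075, -2.357, 0.005]
ft_force: [0.8, 0.3, 0.4]
width: 0.0
grasp_force: 0.0
```

Request:
servo_tool([
  [0.6,0.1,-0.5,0,0,0,-1],
  [0.6,0.1,-2,0,0,0,-1],
  [0.6,0.1,-2.6,0,0,0,-1],
  [0.6,0.1,-2.6,0,0,0,-1],
  [0.6,0.1,-2.6,0,0,0,-1],
])

```text
t: 2.97
ee_pos: [547.7, 215.1, 7.9]
orientation: [2.075, 2.357, 0.002]
ft_force: [0.1, 0.7, 0.2]
width: 0.5
grasp_force: 0.0
```

```bash
python3 - <<'E'
from h import *
t=grab('top');s=grab('scene')
a=cv2.cvtColor(t['image'][145:235,215:370],cv2.COLOR_RGB2BGR);b=cv2.cvtColor(s['image'][150:290,180:300],cv2.COLOR_RGB2BGR)
a=cv2.resize(a,None,fx=2.8,fy=2.8,interpolation=2);b=cv2.resize(b,None,fx=3,fy=3,interpolation=2)
o=np.zeros((420,800,3),np.uint8);o[:a.shape[0],:a.shape[1]]=a;o[:b.shape[0],440:440+b.shape[1]]=b
cv2.imwrite('pics/c2.png',o); print(ctrl.get_obs()['ee_pos'],ctrl.get_obs()['ft_force'])
E
```

```text
[547.66223071 215.07548815   7.92677969] [-0.07853856 -0.34433025 -0.52852964]
```

View pics/c2.png

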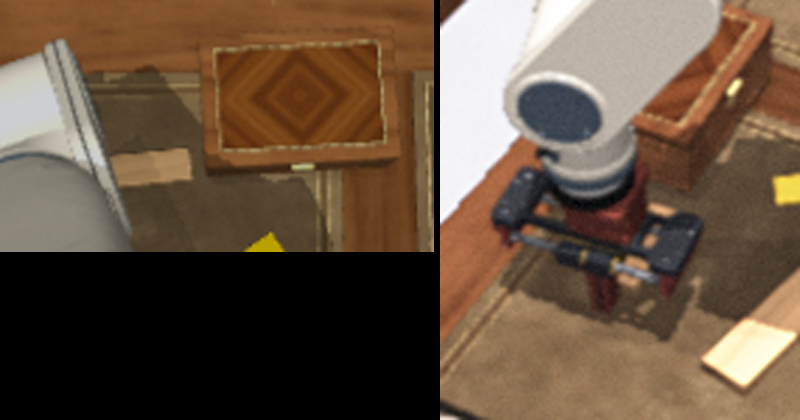

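The fingers stand just behind the thick end (in scene under the gripper, in top the thin end at about (283,204)). Now I push the free stretch, bending slightly towards -x.

Request:
servo_tool([
  [0,-0.4,-0.3,0,0,0,-1],
  [0.05,-0.8,-0.3,0,0,0,-1],
  [0.05,-1.1,-0.3,0,0,0,-1],
  [0.1,-1.4,-0.3,0,0,0,-1],
  [0.1,-1.7,-0.3,0,0,-0.2,-1],
  [0.1,-2.0,-0.3,0,0,-0.4,-1],
  [0.1,-2.3,-0.3,0,0,-0.6,-1],
  [0.15,-2.6,-0.3,0,0,-0.8,-1],
  [0.15,-2.9,-0.3,0,0,-1.0,-1],
  [0.15,-3.2,-0.3,0,0,-1.2,-1],
  [0.15,-3.5,-0.3,0,0,-1.4,-1],
  [0.2,-3.8,-0.3,0,0,-1.6,-1],
  [0.2,-4.1,-0.3,0,0,-1.8,-1],
  [0.2,-4.4,-0.3,0,0,-2.0,-1],
  [0.2,-4.4,-0.3,0,0,-2.0,-1],
  [0.2,-4.4,-0.3,0,0,-2.0,-1],
])

```text
t: 4.4
ee_pos: [548.8, 170.5, 3.6]
orientation: [-2.117, -2.321, 0.0]
ft_force: [0.1, 0.7, -0.4]
width: 0.6
grasp_force: 0.0
```

```bash
cat > w.py <<'E'
from h import *
t=grab('top'); o=ctrl.get_obs(); print(o['t'],o['ee_pos'].round(1),o['ft_force'].round(2))
h=cv2.cvtColor(t['image'],cv2.COLOR_RGB2HSV)
m=cv2.inRange(h,(8,40,140),(35,125,255));m[:150]=0;m[225:]=0;m[:,:240]=0;m[:,292:]=0
n,l,st,ce=cv2.connectedComponentsWithStats(m);i=1+np.argmax(st[1:,4]);print(st[i])
# per-column edges of wedge
for c in range(st[i][0]+1,st[i][0]+st[i][2],5):
    r=np.where(l[:,c]==i)[0]; a=onz(t,c,r[0]-.5,5);b=onz(t,c,r[-1]+.5,5); print(c,a[:2].round(1),b[:2].round(1),((a+b)/2)[:2].round(1))
E
python3 w.py
```

```text
4.45 [548.8 170.7   3.6] [-0.1  -0.29  0.46]
[274 199  15  12 122]
275 [569.8 104.3] [554.8 104.3] [562.3 104.3]
280 [575.7  89.4] [542.7  89.6] [559.2  89.5]
285 [575.6  74.6] [545.6  74.8] [560.6  74.7]
```

Request:
servo_tool([
  [0,-0.15,0,0,0,0,-1],
  [0,-0.3,0,0,0,0,-1],
  [0,-0.45,0,0,0,0,-1],
  [0,-0.6,0,0,0,0,-1],
  [0,-0.75,0,0,0,0,-1],
  [0,-0.75,0,0,0,0,-1],
  [0,-0.75,0,0,0,0,-1],
])

```text
t: 5.03
ee_pos: [548.8, 163.2, 3.7]
orientation: [-2.117, -2.321, 0.0]
ft_force: [-0.1, 1.0, -0.9]
width: 0.7
grasp_force: 0.0
```

Request:
servo_tool([
  [0,-0.1,0,0,0,0,-1],
  [0,-0.2,0,0,0,0,-1],
  [0,-0.3,0,0,0,0,-1],
  [0,-0.4,0,0,0,0,-1],
])

```text
t: 5.37
ee_pos: [548.9, 159.3, 3.7]
orientation: [2.117, 2.321, 0.0]
ft_force: [-0.3, 0.4, 0.1]
width: 0.4
grasp_force: 0.2
```

Request:
servo_tool([
  [0,-0.1,0,0,0,0,-1],
  [0,-0.2,0,0,0,0,-1],
  [0,-0.3,0,0,0,0,-1],
])

```text
t: 5.62
ee_pos: [548.9, 156.2, 3.7]
orientation: [-2.117, -2.321, 0.0]
ft_force: [0.4, 0.4, -0.1]
width: 0.7
grasp_force: 0.2
```

Request:
servo_tool([
  [0,-0.1,0,0,0,0,-1],
  [0,-0.2,0,0,0,0,-1],
  [0,-0.3,0,0,0,0,-1],
])

```text
t: 5.87
ee_pos: [548.9, 153.2, 3.7]
orientation: [2.117, 2.321, 0.0]
ft_force: [0.6, 0.3, 0.3]
width: 0.5
grasp_force: 0.3
```

Request:
servo_tool([
  [0,-0.1,0,0,0,0,-1],
  [0,-0.2,0,0,0,0,-1],
])

```text
t: 6.03
ee_pos: [548.9, 151.2, 3.7]
orientation: [2.117, 2.321, 0.0]
ft_force: [0.9, 0.4, -0.1]
width: 0.5
grasp_force: 0.3
```

Request:
servo_tool([
  [0,-0.1,0,0,0,0,-1],
  [0,-0.2,0,0,0,0,-1],
])

```text
t: 6.2
ee_pos: [548.9, 149.2, 3.7]
orientation: [2.117, 2.321, 0.0]
ft_force: [-0.1, 1.4, 0.6]
width: 0.6
grasp_force: 0.3
```

Request:
servo_tool([
  [0,-0.1,0,0,0,0,-1],
  [0,-0.15,0,0,0,0,-1],
])

```text
t: 6.37
ee_pos: [548.9, 147.7, 3.7]
orientation: [-2.117, -2.321, -0.0]
ft_force: [-0.1, 0.1, 0.6]
width: 0.8
grasp_force: 0.3
```

Request:
servo_tool([
  [0,-0.1,0,0,0,0,-1],
  [0,-0.15,0,0,0,0,-1],
])

```text
t: 6.53
ee_pos: [548.9, 146.2, 3.7]
orientation: [-2.117, -2.321, 0.0]
ft_force: [0.3, 0.6, -0.0]
width: 0.5
grasp_force: 0.3
```

Request:
servo_tool([
  [0,-0.1,0,0,0,0,-1],
  [0,-0.15,0,0,0,0,-1],
])

```text
t: 6.7
ee_pos: [548.9, 144.7, 3.7]
orientation: [2.117, 2.321, 0.0]
ft_force: [-0.7, 0.9, 0.7]
width: 0.6
grasp_force: 0.3
```

Request:
servo_tool([
  [0,-0.1,0,0,0,0,-1],
  [0,-0.1,0,0,0,0,-1],
])

```text
t: 6.87
ee_pos: [548.9, 143.7, 3.7]
orientation: [2.117, 2.321, -0.0]
ft_force: [0.6, 0.3, 0.2]
width: 0.6
grasp_force: 0.0
```

Request:
servo_tool([
  [0,-0.1,0,0,0,0,-1],
  [0,-0.1,0,0,0,0,-1],
])

```text
t: 7.03
ee_pos: [548.8, 142.7, 3.6]
orientation: [-2.117, -2.321, 0.0]
ft_force: [-0.3, -0.7, -0.6]
width: 0.7
grasp_force: 0.0
```

```bash
python3 w.py
```

```text
7.0833 [548.8 142.7   3.6] [-0.11  0.06  0.74]
[247 169   2   1   2]
248 [667.6 185. ] [664.5 185. ] [666. 185.]
```

Request:
servo_tool([
  [0,-0.1,0,0,0,0,-1],
  [0,-0.15,0,0,0,0,-1],
])

```text
t: 7.25
ee_pos: [548.8, 141.3, 3.6]
orientation: [-2.117, -2.321, 0.0]
ft_force: [0.2, 0.8, -0.8]
width: 0.5
grasp_force: 0.3
```

Request:
servo_tool([
  [0,-0.1,0,0,0,0,-1],
  [0,-0.1,0,0,0,0,-1],
])

```text
t: 7.42
ee_pos: [548.8, 140.3, 3.6]
orientation: [-2.117, -2.321, 0.0]
ft_force: [-0.5, 0.4, -0.8]
width: 0.4
grasp_force: 0.3
```

Request:
servo_tool([
  [0,-0.1,0,0,0,0,-1],
  [0,-0.1,0,0,0,0,-1],
])

```text
t: 7.58
ee_pos: [548.8, 139.4, 3.6]
orientation: [-2.117, -2.321, -0.0]
ft_force: [0.4, 2.3, -1.5]
width: 0.5
grasp_force: 1.1
```

```bash
python3 - <<'E'
from h import *
t=grab('top');s=grab('scene')
a=cv2.cvtColor(t['image'][145:235,215:370],cv2.COLOR_RGB2BGR);b=cv2.cvtColor(s['image'][150:290,180:300],cv2.COLOR_RGB2BGR)
a=cv2.resize(a,None,fx=2.8,fy=2.8,interpolation=2);b=cv2.resize(b,None,fx=3,fy=3,interpolation=2)
o=np.zeros((420,800,3),np.uint8);o[:a.shape[0],:a.shape[1]]=a;o[:b.shape[0],440:440+b.shape[1]]=b
cv2.imwrite('pics/c3.png',o)
E
```

```text
(no output)
```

View pics/c3.png

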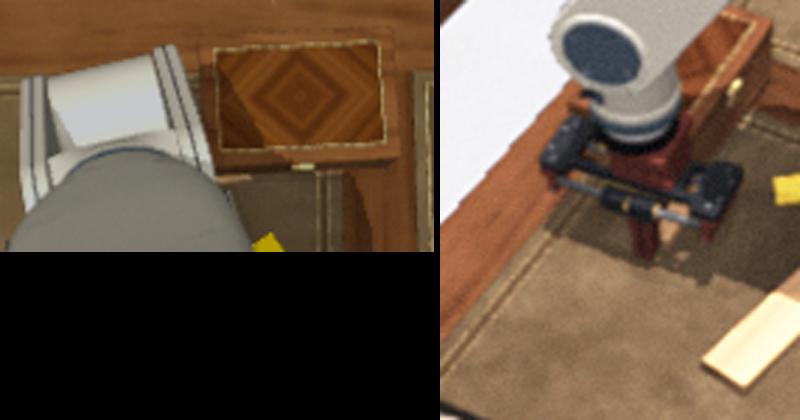

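Force has risen to 2.3 N and the box is unmoved (inlay corners as before), so the wedge is meeting the pad. I hold to read again and nudge.

Request:
servo_tool([
  [0,0,0,0,0,0,-1],
  [0,0,0,0,0,0,-1],
])

```text
t: 7.85
ee_pos: [548.9, 139.4, 3.7]
orientation: [-2.117, -2.321, -0.0]
ft_force: [0.4, 3.3, -1.5]
width: 0.5
grasp_force: 1.3
```

Request:
servo_tool([
  [0,-0.05,0,0,0,0,-1],
  [0,-0.05,0,0,0,0,-1],
])

```text
t: 8.02
ee_pos: [548.9, 139.0, 3.7]
orientation: [-2.117, -2.321, -0.0]
ft_force: [-1.1, 4.0, -1.4]
width: 0.3
grasp_force: 2.1
```

Request:
servo_tool([
  [0,0,0,0,0,0,-1],
])

```text
t: 8.1
ee_pos: [548.9, 139.0, 3.7]
orientation: [-2.117, -2.321, -0.0]
ft_force: [0.0, 5.0, -1.8]
width: 0.3
grasp_force: 2.2
```

The wedge is snug at 4–5 N. I back off along +y, rise, and move aside over the lid corner.

Request:
servo_tool([
  [0,0.5,0,0,0,0,-1],
  [0,2,0,0,0,0,-1],
  [0,4,0,0,0,0,-1],
  [0,6,2,0,0,0,-1],
  [0,9,5,0,0,0,-1],
  [0,12,9,0,0,0,-1],
  [0,16,13,0,0,0,-1],
  [-4,19,17,0,0,0,-1],
  [-8,19,17,0,0,0,-1],
  [-10,19,17,0,0,0,-1],
  [-10,19,17,0,0,0,-1],
])

```text
t: 9.02
ee_pos: [444.5, 329.8, 175.6]
orientation: [-2.113, -2.324, 0.0]
ft_force: [0.1, -0.1, 0.1]
width: 0.5
grasp_force: 0.0
```

```bash
python3 - <<'E'
from h import *
t=grab('top');s=grab('scene');print(ctrl.get_obs()['ee_pos'])
a=cv2.cvtColor(t['image'][145:235,230:370],cv2.COLOR_RGB2BGR);b=cv2.cvtColor(s['image'][140:280,200:300],cv2.COLOR_RGB2BGR)
a=cv2.resize(a,None,fx=3,fy=3,interpolation=2);b=cv2.resize(b,None,fx=3.6,fy=3.6,interpolation=2)
o=np.zeros((504,800,3),np.uint8);o[:a.shape[0],:a.shape[1]]=a;o[:b.shape[0],430:430+b.shape[1]]=b
cv2.imwrite('pics/c4.png',o)
E
```

```text
[447.71493102 329.30256234 174.54454597]
```

View pics/c4.png

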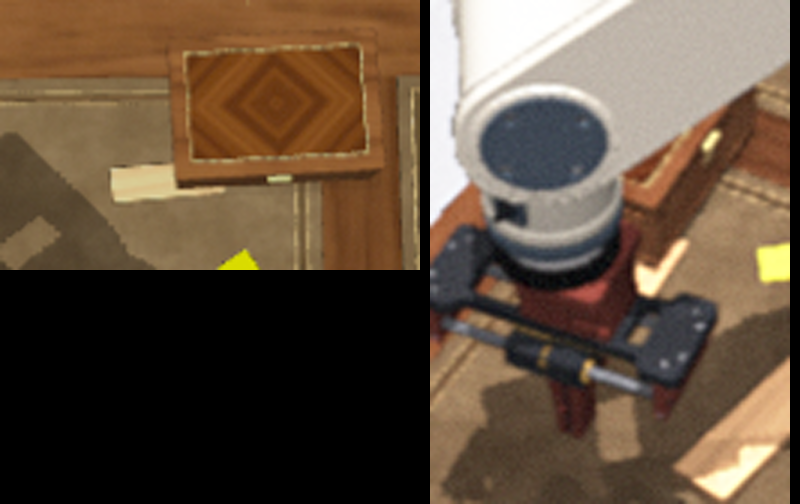

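The wedge lies under the corner: its thick end at top crop (111,169)–(115,202), and its front edge runs to (225,191) just ahead of the box. I work out its pose relative to the foot.

```bash
python3 - <<'E'
from h import *
t=grab('top')
T=lambda p:(230+(p[0]+.5)/3-.5,145+(p[1]+.5)/3-.5)
A=onz(t,*T((111,169)),13);B=onz(t,*T((115,202)),13);C=onz(t,*T((225,191)),1.5)
print(A,B,C,np.linalg.norm((A-B)[:2]),np.linalg.norm((C-B)[:2]))
u=(C-B)[:2];u/=np.linalg.norm(u);n=np.array([-u[1],u[0]])
o=B[:2]+55*u+17*n;
for f in([558.6,52],[562,52]):
  d=np.array(f)-o;print('foot in wedge',d@u,d@n,'n',n,'u',u)
# box: inlay corners now
for p in ((190,159),(182,51),(360,44),(367,154)):print(onz(t,*T(p),89)[:2].round(1))
E
```

```text
[567.16807012 128.604861    13.        ] [534.47680574 124.71822379  13.        ] [546.19622677  16.43062875   1.5       ] 32.921493212836445 108.9199158506519
foot in wedge 19.891642872495577 -0.8410891507407366 n [0.99419463 0.10759668] u [ 0.10759668 -0.99419463]
foot in wedge 20.25747157512636 2.5391725788197603 n [0.99419463 0.10759668] u [ 0.10759668 -0.99419463]
[563.8  52.7]
[665.2  59.1]
[ 670.7 -105.9]
[ 567.3 -109.4]
```

Foot in the wedge frame is about (20, 0) mm, well inside limits. Next I go over the lid corner to press.

Request:
servo_tool([
  [2,-4,0,0,0,0,-1],
  [3.5,-8,0,0,0,0,-1],
  [5,-12,0,0,0,0,-1],
  [6.5,-16,0,0,0,0,-1],
  [8,-20,0,0,0,0,-1],
  [10,-24,0,0,0,0,-1],
  [12,-28.2,0,0,0,0,-1],
  [12,-28.2,-2,0,0,0,-1],
  [12,-28.2,-5,0,0,0,-1],
  [12,-28.2,-7.5,0,0,0,-1],
  [12,-28.2,-7.5,0,0,0,-1],
  [12,-28.2,-7.5,0,0,0,-1],
])

```text
t: 10.17
ee_pos: [568.4, 45.5, 97.0]
orientation: [-2.117, -2.318, 0.005]
ft_force: [-0.3, 0.0, 0.6]
width: 0.1
grasp_force: 0.0
```

Request:
servo_tool([
  [0,0,-0.2,0,0,0,-1],
  [0,0,-0.4,0,0,0,-1],
  [0,0,-0.55,0,0,0,-1],
  [0,0,-0.65,0,0,0,-1],
  [0,0,-0.65,0,0,0,-1],
])

```text
t: 10.58
ee_pos: [569.2, 47.0, 92.8]
orientation: [2.116, 2.321, 0.001]
ft_force: [-0.0, -0.4, 0.6]
width: -0.0
grasp_force: 0.0
```

Request:
servo_tool([
  [0,0,-0.05,0,0,0,-1],
  [0,0,-0.1,0,0,0,-1],
  [0,0,-0.1,0,0,0,-1],
])

```text
t: 10.83
ee_pos: [568.9, 46.9, 91.3]
orientation: [2.116, 2.321, 0.0]
ft_force: [0.7, 0.2, -0.0]
width: 0.7
grasp_force: 0.0
```

Request:
servo_tool([
  [0,0,-0.05,0,0,0,-1],
  [0,0,-0.1,0,0,0,-1],
  [0,0,-0.1,0,0,0,-1],
])

```text
t: 11.08
ee_pos: [568.8, 46.8, 90.1]
orientation: [-2.117, -2.321, 0.0]
ft_force: [0.1, -0.8, 0.9]
width: 0.4
grasp_force: 0.0
```

Request:
servo_tool([
  [0,0,-0.05,0,0,0,-1],
  [0,0,-0.1,0,0,0,-1],
  [0,0,-0.1,0,0,0,-1],
])

```text
t: 11.33
ee_pos: [568.8, 46.8, 89.0]
orientation: [-2.117, -2.321, 0.0]
ft_force: [-0.4, 0.4, -0.4]
width: 0.6
grasp_force: 0.0
```

Request:
servo_tool([
  [0,0,-0.05,0,0,0,-1],
  [0,0,-0.05,0,0,0,-1],
])

```text
t: 11.5
ee_pos: [568.9, 46.8, 89.0]
orientation: [-2.117, -2.321, 0.0]
ft_force: [-1.0, -1.1, 3.1]
width: -0.1
grasp_force: 1.7
```

Request:
servo_tool([
  [0,0,-0.05,0,0,0,-1],
  [0,0,-0.05,0,0,0,-1],
])

```text
t: 11.67
ee_pos: [568.9, 46.8, 88.9]
orientation: [-2.117, -2.321, -0.0]
ft_force: [-3.1, -1.1, 8.8]
width: 0.3
grasp_force: 4.2
```

Request:
servo_tool([
  [0,0,-0.03,0,0,0,-1],
  [0,0,-0.03,0,0,0,-1],
])

```text
t: 11.83
ee_pos: [568.9, 46.8, 88.9]
orientation: [2.117, 2.321, 0.0]
ft_force: [-4.2, 0.8, 11.2]
width: 0.5
grasp_force: 5.5
```

It is firm: 11 N with no sinking. I hold for half a second, then lift straight off.

Request:
servo_tool([
  [0,0,0,0,0,0,-1],
  [0,0,0,0,0,0,-1],
  [0,0,0,0,0,0,-1],
  [0,0,0,0,0,0,-1],
  [0,0,0,0,0,0,-1],
  [0,0,0,0,0,0,-1],
])

```text
t: 12.33
ee_pos: [568.9, 46.8, 88.9]
orientation: [2.117, 2.321, 0.0]
ft_force: [-4.2, -1.1, 10.8]
width: 0.1
grasp_force: 5.6
```

Request:
servo_tool([
  [0,0,0.1,0,0,0,-1],
  [0,0,0.5,0,0,0,-1],
  [0,0,2,0,0,0,-1],
  [0,0,5,0,0,0,-1],
  [0,0,8,0,0,0,-1],
  [0,0,11,0,0,0,-1],
  [-3,0,13,0,0,0,-1],
  [-7,0,13,0,0,0,-1],
  [-10,0,13,0,0,0,-1],
  [-13,0,13,0,0,0,-1],
  [-13,0,13,0,0,0,-1],
  [-13,0,13,0,0,0,-1],
])

```text
t: 13.33
ee_pos: [438.0, 46.8, 218.3]
orientation: [2.116, 2.321, 0.001]
ft_force: [0.3, 0.1, 0.3]
width: 0.4
grasp_force: 0.0
```

```bash
python3 - <<'E'
from h import *
t=grab('top');s=grab('scene')
a=cv2.cvtColor(t['image'][145:235,230:370],cv2.COLOR_RGB2BGR);b=cv2.cvtColor(s['image'][140:280,200:300],cv2.COLOR_RGB2BGR)
a=cv2.resize(a,None,fx=3,fy=3,interpolation=2);b=cv2.resize(b,None,fx=3.6,fy=3.6,interpolation=2)
o=np.zeros((504,800,3),np.uint8);o[:a.shape[0],:a.shape[1]]=a;o[:b.shape[0],430:430+b.shape[1]]=b
cv2.imwrite('pics/c5.png',o)
E
```

```text
(no output)
```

View pics/c5.png

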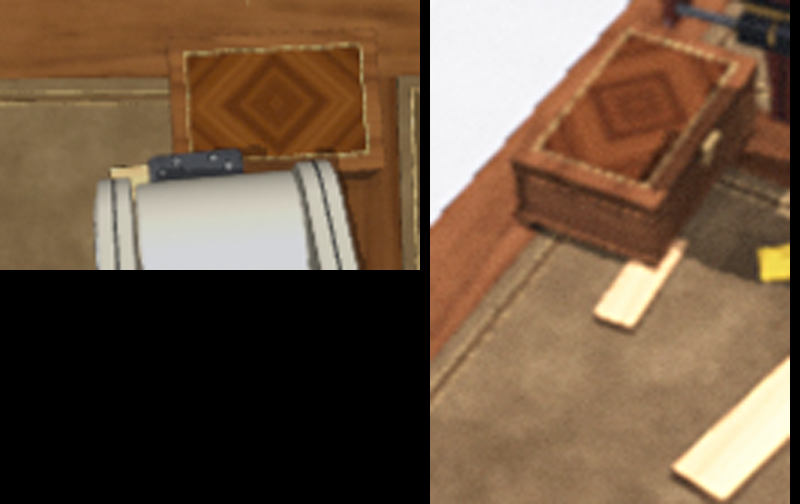

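The wedge sits under the front left corner, with its thick end at scene crop (615,320). The box is in place and the robot is clear.

```bash
python3 -c "
from workcell import ctrl
print(ctrl.close_job())"
```

```text
the job is handed in; nothing more can be done
None
```

I pushed the beech wedge under the worn foot until it was snug (4–5 N), and the lid corner then held an 11 N press without sinking; the box stayed in place and the job is handed in, with no verdict returned.

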